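# Latch a carving blank into the sloped cradle

### The job

Lay the small walnut block lengthwise on the low end of the sloped carving cradle and slide it up the channel until it has gone past the sprung steel pawl and the pawl has clicked back behind it, without ramming it. Then pull the block firmly back against the pawl to check that it holds, and let go, leaving the block latched in place and the things round about undisturbed.

Things in the scene. Friction and masses are not known exactly. Their poses are not given: they have to be found in the camera images.
- blank_mid (a point): centre of the loose walnut block (sawn, 27 x 54 x 27 mm, about 60 g), half-way up, so 13.5 mm above its underside. Its y axis runs along its 54 mm length, x across its 27 mm width, z up as it lies on the bench. It lies flat at any yaw and may enter the cradle either end first.
- bed: sloped plywood bed of the fixed cradle, rising 30 degrees towards the left as the robot sees it; place and yaw vary. Origin: middle of the bed surface's low front edge, 22 mm above the bench. x runs up the slope along the channel, y across it (the pawl is on the +y side), z out of the bed (leaning 30 degrees from vertical to the right). The bed is 84 mm wide; apart from rails, pawl and stop board nothing stands on it.
- channel_mouth (a point): on the bed surface in mid-channel, 28 mm up from the low edge: a good spot to set the block's centre down (13.5 mm above it), clear of the pawl. Axes as the bed's. The channel is 29.6 mm wide between two wooden rails 10 mm high and 12 mm thick, flared open at the low end; the block stands 17 mm proud of them, the pawl's pivot pin reaches 13 mm.
- home (a point): where the block's centre lies when latched, 113.5 mm up the bed and 13.5 mm above its surface, axes as the bed's; there are about 3 mm of play along the slope between pawl and stop board. The rigid stop board's face is 28.5 mm further up; it stands 50 mm out of the bed, so a gripper over the block must lean with the bed.
- pawl (a joint): angle (rad) of the small sprung steel pawl in a gap of the rail on the +y side; 0 = at rest, tooth 7 mm into the channel; about 0.2 when the block holds it aside; springs back to 0 once the block has passed. Its sloping flank touches the block from a block centre about 36 mm up the bed. Passing it takes about 3 to 8 N along the slope; a tug of some 10 N is a fair check.
- pawl_tip (a point): the square end of the pawl's tooth at rest, 85 mm up the bed and 5 mm above its surface: it blocks the block's way back (this point does not move with the pawl)
- palm_handle: bystander: loose bulb-shaped wooden tool handle standing upright, 51 mm across, 85 mm tall, origin under its middle
- stain_tin: bystander: tin with a lid, 67 mm across, 70 mm tall, origin under its middle
- bevel: bystander: closed sliding bevel (wooden stock) lying on the bench, 24 x 125 x 20 mm, its length along its y axis, origin under its middle
Not all that is in view belongs to the job. Leave any green or pink look-alike of the part that bears blank_mid alone.

How it is judged:
On the way, in this order (a step that is already met when the one before it is completed fails the run):
1. the block lies along the channel at its low end, on the bed, before the pawl (x of blank_mid in the frame of bed between -0.02 and 0.07 m and z of blank_mid in the frame of bed between 0.009 and 0.019 m and y of blank_mid in the frame of bed between -0.006 and 0.006 m), for 0.05 s.
2. the block slides up the channel and holds the pawl aside (value of joint pawl above 0.1 rad and x of blank_mid in the frame of bed between 0.05 and 0.1125 m and z of blank_mid in the frame of bed between 0.009 and 0.019 m and y of blank_mid in the frame of bed between -0.006 and 0.006 m), for 0.05 s.
3. the block is past the pawl, which has sprung back behind it (value of joint pawl below 0.06 rad and x of blank_mid in the frame of bed between 0.1085 and 0.1185 m and z of blank_mid in the frame of bed between 0.009 and 0.019 m and y of blank_mid in the frame of bed between -0.006 and 0.006 m and angle between the y axis of blank_mid and the x axis of bed, either way round below 0.08 rad), for 0.1 s.
4. the block is pulled back against the pawl with more than 5 N, and holds (all of step 3 and contact force between blank and pawl above 5 N), for 0.1 s.
At the end, for the whole second after the job is handed in: the block is released and at rest flat on the bed between the pawl and the stop board (centre at bed x 108.5 to 118.5 mm, within 6 mm of the channel's middle, 9 to 19 mm above the bed, its length along the channel within 0.08 rad), the pawl sprung back below 0.06 rad (all of step 3 and linear speed of blank below 0.01 m/s); the robot touches nothing.
It fails at once if the block is rammed into the cradle with more than 45 N (contact force between blank and bed above 45 N).
It fails at once if the palm handle is moved more than 25 mm (distance of palm_handle from where it was at the start of the episode above 0.025 m).
It fails at once if the stain tin is moved more than 25 mm (distance of stain_tin from where it was at the start of the episode above 0.025 m).
It fails at once if the sliding bevel is moved more than 25 mm (distance of bevel from where it was at the start of the episode above 0.025 m).
It also fails if it takes over 45 s, if anything falls off the work surface, if the arm or the gripper's body presses on something with over 40 N, if the wrist force passes 120 N, or if a joint passes its speed limit or range.

### The arm

A 6-joint arm with a two-finger parallel gripper is mounted at the origin on a cart in front of the work surface, level with it; the furniture and walls round the work are solid. World frame = base frame: x ahead of the robot, y to its left, z up, the work surface at z = 0. Lengths are in m, angles in rad, forces in N, time in s.
With the tool pointing down it reaches from about 0.25 to 0.725 m from the base axis. Payload 4 kg.
Tool frame: the origin (TCP) lies on the centre line of the jaws, within the pads' length; the fingertips stand 22 mm ahead of it and the grasp point (between the pads) lies 3 mm ahead of it; z points along the fingers, y is the line along which they close (so a half turn about z gives the same grasp; the last joint's range is limited). The gripper opens to 85 mm and grips with 20 to 120 N. Pads are 22 mm wide; open, the fingers measure 114 mm over their backs; the gripper's body (76 mm by 85 mm) begins 54 mm behind the grasp point. The pads swing forward as they close: fully open they stand 13 mm farther back than shut.
Start: joints at [-1.122, 0.241, 0.005, 1.335, 0, 1.571], TCP at [0.217, -0.45, 0.253] pointing down, gripper open.
Joint ranges: [-2.72, 2.72], [-1.05, 1.87], [-1.09, 1.28], [-1.99, 2.15], [-1.42, 1.44], [-3.14, 3.14]. Speed limits (rad/s): [2.79, 2.79, 3.14, 3.14, 3.14, 3.14].

### API

Orientations are given as a unit quaternion [x, y, z, w].
In Python, from workcell import bot gives the robot as it stands.
- The arm moves only by the shell command python3 -m inch 'ROWS'. ROWS is JSON, one flat list of numbers, 7 for each row, row after row: the shift along the world's x, y, z in mm, then the turn, a rotation vector about the world's x, y, z in rad, then the opening in per cent of the stroke, from 0 (shut) to 100 (fully open). A call has 1 to 8 rows; each row is the pose to reach, as a shift and turn from the pose commanded when the call began; what a row does not reach only later rows make up. A row lasts 1/12 s, in which the tool goes at most 41.7 mm and 7.16 degrees, less where a joint would pass 70% of its speed; a pose out of reach is approached as far as the arm can. A call with a gripper value outside its range is refused whole. The fingers move at their own pace and stop on an object; the grip force is fixed at half the most. Time passes only in rows, so rows that repeat a pose let the fingers close. It gives the time, the measured TCP pose, the force, the opening and the grip force at its end, in the units of the state.
- bot.get_obs(): the state, without advancing time (a new reading comes with each control period).
- bot.camera(name): name is "scene" or "top"; returns the picture (480x640x3 uint8, blue, green, red); there is no depth.
- bot.camera_info(name): a dict with "intrinsics" (3x3 intrinsics, pixels), "distortion" ([k1, k2, p1, p2, k3] as OpenCV has them; the pictures are not rectified), "camera_from_world" (4x4, takes a point from world to camera coordinates). Camera axes: x right, y down, z forward; pixel columns grow to the right and rows downward; lengths in m; the calibration is good to about 2 mm. A picture is of the moment at which its call begins. camera_info takes no time and is no camera call.
- bot.job_done(): hands the job in; it is judged then, once.
Trained networks look in the newest picture that a camera, given by its name, has taken for a name from the list of things; names that differ only in an ending like _2 or _b are one class to them, and where a whole thing is asked for, a point or a joint stands for the part that bears it (a point fixed in the world has none). Each returns a list of dicts, best first, with "confidence" (0 to 1); they miss things now and then, are a little off and sometimes report something else, mostly with a low value. They report only what shows in the picture. A call takes as long as a camera call. They do not tell look-alikes from the thing itself.
- bot.silhouettes(camera, target): "mask" (480x640 bool, what is visible of it) and "uv" ([column, row] in pixels, amid what is visible of it).
- bot.spot_point(camera, target): "uv" ([column, row] in pixels: a listed point, or the origin of a listed thing).
The state is a dict: "clock": time; "joint_pos": joint angles; "joint_vel": joint speeds; "tau": joint torques, N m; "eef_pos": TCP position; "tool_rot": TCP orientation; "ft_force": force on the tool from outside, world axes, zero at the start; "ft_torque": the same for the moment, N m; "grip_width": finger opening in m; "grasp_force": force on a finger pad.
Only numpy, scipy, OpenCV 4.12 (cv2) and the standard library are available. Lean on these libraries where they do the work, as an engineer would, in place of code of your own. Each camera call takes 0.05 s, during which the arm holds its last target. There are 200 camera calls.

## Working session

There is one attempt and no reset: what is moved stays moved. The work goes in short steps, Python scripts to look and compute and a shell command to move; the robot and the scene stay as the last step left them, time stands still between calls to the robot, and variables do not carry over. Pictures are saved under pics/ and viewed, at most 10 in all, crops included, and the job is handed in when it is done.

```bash
mkdir -p pics; ls
cat > h.py <<'E'
import numpy as np, cv2
from workcell import bot
def cam(n):
    i=bot.camera_info(n); return np.array(i["intrinsics"]),np.array(i["distortion"]),np.array(i["camera_from_world"])
def proj(n,P):
    K,d,T=cam(n); return cv2.projectPoints(np.array(P,float).reshape(-1,3),cv2.Rodrigues(T[:3,:3])[0],T[:3,3],K,d)[0].reshape(-1,2)
def ray(n,uv):
    K,d,T=cam(n); p=cv2.undistortPoints(np.array(uv,float).reshape(1,1,2),K,d).ravel()
    R=T[:3,:3]; o=-R.T@T[:3,3]; v=R.T@np.array([p[0],p[1],1]); return o,v/np.linalg.norm(v)
def atz(n,uv,z):
    o,v=ray(n,uv); return o+v*(z-o[2])/v[2]
def tri(a,b):
    (o,v),(p,w)=a,b; s=np.linalg.lstsq(np.stack([v,-w],1),p-o,rcond=None)[0]
    A=o+s[0]*v;B=p+s[1]*w; return (A+B)/2,np.linalg.norm(A-B)
E
python3 - <<'E'
from h import *
for n in("scene","top"):
    cv2.imwrite(f"pics/{n}0.png",bot.camera(n))
    o=cam(n)[2]; print(n,-o[:3,:3].T@o[:3,3])
    for t in("blank_mid","bed","channel_mouth","home","pawl_tip","palm_handle","stain_tin","bevel"):
        print(t,[(np.round(r["uv"]),round(r["confidence"],2)) for r in bot.spot_point(n,t)])
print(bot.get_obs())
E
```

```text
pics
scene [0.1527732  0.66361501 1.03925872]
blank_mid [(array([401., 238.]), 0.87), (array([386., 192.]), 0.78), (array([414., 214.]), 0.64), (array([374., 215.]), 0.54)]
bed [(array([313., 286.]), 0.81)]
channel_mouth [(array([309., 285.]), 0.74), (array([302., 207.]), 0.67)]
home [(array([286., 292.]), 0.55)]
pawl_tip [(array([297., 292.]), 0.79)]
palm_handle [(array([301., 208.]), 0.56)]
stain_tin [(array([208., 400.]), 0.62)]
bevel [(array([398., 163.]), 0.58)]
top [ 0.34277111 -0.1311503   1.57381074]
blank_mid [(array([422., 256.]), 0.81), (array([391., 257.]), 0.73), (array([374., 291.]), 0.73), (array([415., 292.]), 0.68)]
bed [(array([286., 255.]), 0.84)]
channel_mouth [(array([277., 256.]), 0.95)]
home [(array([245., 248.]), 0.72)]
pawl_tip [(array([254., 252.]), 0.67)]
palm_handle [(array([369., 198.]), 0.51)]
stain_tin [(array([162., 244.]), 0.88)]
bevel [(array([480., 245.]), 0.59), (array([258., 253.]), 0.44)]
{'clock': 0.9, 'joint_pos': array([-1.12199684e+00,  2.40540069e-01,  5.01317946e-03,  1.33518946e+00,
        3.29407417e-06,  1.57080321e+00]), 'joint_vel': array([-1.43721968e-03,  1.26688327e-03,  8.16608450e-04,  7.87904564e-04,
       -5.68332362e-05,  1.01149023e-03]), 'tau': array([-1.09927405e-03, -3.72195697e+01,  2.52693629e+01,  9.34387936e-04,
        6.01647730e-05,  3.25861365e-06]), 'eef_pos': array([ 0.21694685, -0.45049201,  0.25334147]), 'tool_rot': array([9.74928617e-01, 2.22517841e-01, 1.05046203e-05, 3.86213637e-05]), 'ft_force': array([-0.26900874, -0.09281899,  0.54146967]), 'ft_torque': array([ 0.03555894,  0.00591996, -0.0208307 ]), 'grasp_force': 0.0, 'grip_width': 0.08543174678790695}
```

Run:
```python
from h import *
a=cv2.imread("pics/top0.png")[170:350,130:510]; b=cv2.imread("pics/scene0.png")[140:440,170:450]
a=cv2.resize(a,None,fx=2.1,fy=2.1,interpolation=2); cv2.imwrite("pics/topc.png",a)
cv2.imwrite("pics/scenec.png",cv2.resize(b,None,fx=2,fy=2,interpolation=2))
```

```text
(no output)
```

View pics/topc.png

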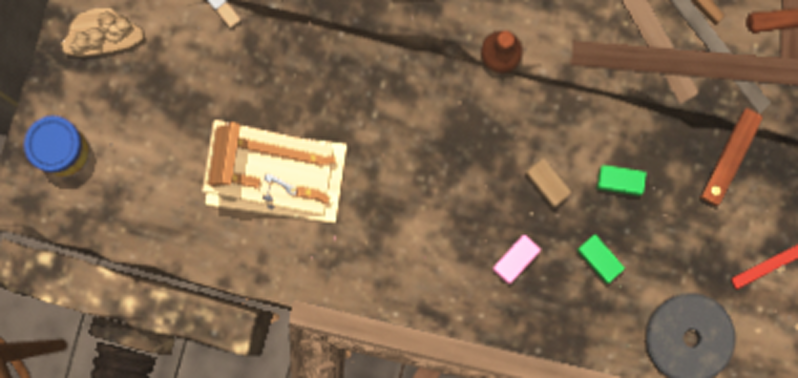

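View pics/scenec.png

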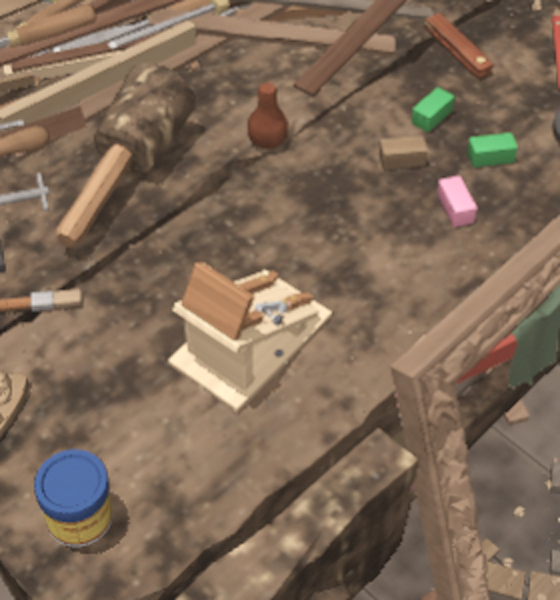

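The top crop shows the brown walnut block at top px (391,257), with look-alikes in green at (426,255) and (416,292) and in pink at (376,293). I choose the brown one, which is at (372,216) in the scene view. The cradle's stop board is on the left, its low end faces right, and the pawl is on the robot's side. I'll fit both poses next.

```bash
cat > fit.py <<'E'
from h import *
from scipy.optimize import minimize, least_squares
def boxpts(p,L=(.027,.054,.027)):
    x,y,th=p; c,s=np.cos(th),np.sin(th)
    return [[x+c*a-s*b,y+s*a+c*b,z] for a in(-L[0]/2,L[0]/2) for b in(-L[1]/2,L[1]/2) for z in(0,L[2])]
S=4
def hull(n,P,sh):
    m=np.zeros(sh,np.uint8); h=cv2.convexHull(proj(n,P).astype(np.float32)); cv2.fillConvexPoly(m,np.round(h*256*S).astype(np.int32),1,shift=8); return m
def bedR(yaw):
    # bed axes in world; yaw = heading of uphill horizontal
    c,s=np.cos(yaw),np.sin(yaw); k,q=np.cos(np.pi/6),.5
    ex=np.array([c*k,s*k,q]); ez=np.array([-c*q,-s*q,k]); return np.stack([ex,np.cross(ez,ex),ez],1)
def bedw(p,P): return np.array([p[0],p[1],.022])+np.array(P,float)@bedR(p[2]).T
E
python3 - <<'E'
from fit import *
ms={}
for n,uv in(("top",(391,257)),("scene",(372,216))):
    bot.camera(n); r=[q for q in bot.silhouettes(n,"blank_mid") if np.hypot(*(np.array(q["uv"])-uv))<10]
    print(n,len(r)); m=r[0]["mask"].astype(np.uint8)
    ms[n]=cv2.resize(m,None,fx=S,fy=S,interpolation=0)
    # shift: pixel centre convention
def cost(p):
    v=0
    for n,m in ms.items():
        h=hull(n,boxpts(p)+[] ,m.shape); v+=1-(h&m).sum()/max(1,(h|m).sum())
    return v
c=atz("top",(391,257),.0135); best=None
for y0 in np.arange(0,np.pi,.3):
    r=minimize(cost,[c[0],c[1],y0],method="Nelder-Mead",options=dict(initial_simplex=[[c[0],c[1],y0],[c[0]+.006,c[1],y0],[c[0],c[1]+.006,y0],[c[0],c[1],y0+.2]]))
    if best is None or r.fun<best.fun: best=r
print("block",best.x,best.fun, atz("scene",(372,216),.0135),c)
K={"bed":[0,0,0],"channel_mouth":[.028,0,0],"home":[.1135,0,.0135],"pawl_tip":[.085,.0078,.005]}
obs=[]
for n in("top","scene"):
    for t,P in K.items():
        for i in range(3):
            bot.camera(n)
            q=bot.spot_point(n,t)
            if q: obs.append((n,t,P,np.array(q[0]["uv"])))
def res(p): return np.concatenate([proj(n,bedw(p,P))[0]-uv for n,t,P,uv in obs])
c=atz("top",(286,255),.022)
r=least_squares(res,[c[0],c[1],np.pi/2-.1],loss="soft_l1",x_scale=[.01,.01,.1]);print("bed",r.x,np.degrees(r.x[2]))
for (n,t,P,uv),e in zip(obs,res(r.x).reshape(-1,2)): print(n,t,np.round(e,1))
im=cv2.resize(bot.camera("top"),None,fx=6,fy=6,interpolation=2)
for f in([0,42,0],[0,-42,0],[118,42,0],[118,-42,0],[0,0,0],[113.5,0,13.5],[142,-42,50],[142,42,50],[85,7.8,5]):
    u=proj("top",bedw(r.x,np.array(f)/1000))[0]; cv2.circle(im,tuple(int(v) for v in (u+.5)*6),3,(255,0,255),-1)
a=im[215*6:290*6,215*6:310*6]
cv2.imwrite("pics/bed1.png",a)
blk=cv2.convexHull(proj("top",boxpts(best.x)).astype(np.float32))
cv2.polylines(im,[np.round((blk+.5)*6).astype(int)],True,(0,255,255),1)
cv2.imwrite("pics/blk1.png",im[230*6:310*6,355*6:445*6])
E
```

```text
top 1
scene 1
block [ 0.55074113 -0.30937936  2.24703414] 0.2976341387167256 [ 0.54865912 -0.30774211  0.0135    ] [ 0.55185986 -0.30968002  0.0135    ]
bed [ 0.55648382 -0.04261688  1.43520849] 82.23138926073788
top bed [-1.3 -0.5]
top bed [0.6 1.6]
top bed [-1.4 -1.1]
top channel_mouth [-1.2 -2.6]
top channel_mouth [ 0.1 -0.3]
top channel_mouth [2.9 0.2]
top home [-0.1  0.1]
top home [ 1.9 -0.4]
top home [ 2.1 -2. ]
top pawl_tip [0.7 1. ]
top pawl_tip [1.  0.4]
top pawl_tip [0.6 2.1]
scene bed [ 3.2 -0. ]
scene bed [ 2.1 -3. ]
scene bed [-1.9  0.4]
scene channel_mouth [0.5 3.7]
scene channel_mouth [-0.7  0.9]
scene channel_mouth [-0.9  2.5]
scene home [-0.8  3.4]
scene home [2.4 1.2]
scene home [ 2.  -1.3]
scene pawl_tip [-1.   1.8]
scene pawl_tip [-1.7 -1.8]
scene pawl_tip [-0.4 -0.1]
```

View pics/bed1.png

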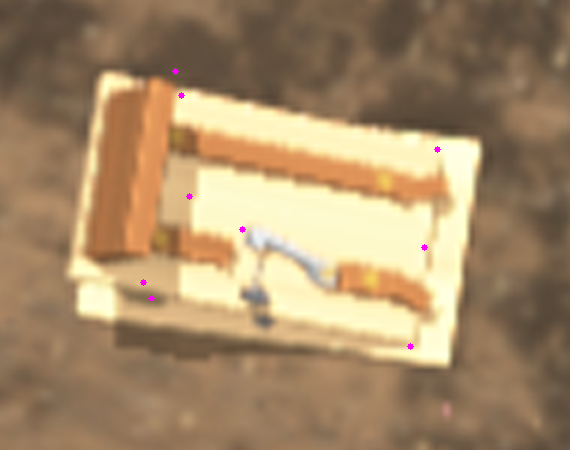

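View pics/blk1.png

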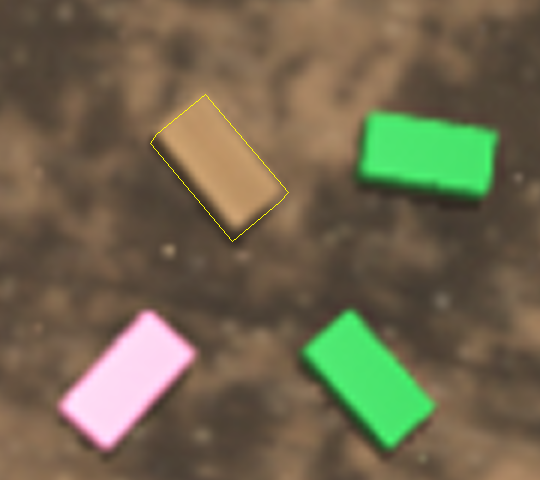

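```bash
cat > ov.py <<'E'
from fit import *
import sys
p=[float(v) for v in sys.argv[1:4]]; tag=sys.argv[4]
outs=[]
for n,(r0,r1,c0,c1) in(("top",(222,282,222,300)),("scene",(268,336,255,340))):
    im=bot.camera(n)[r0:r1,c0:c1]; f=600/im.shape[0] if 0 else 7; im=cv2.resize(im,None,fx=f,fy=f,interpolation=2)
    L=[[(0,-42,0),(0,42,0)],[(0,42,0),(142,42,0)],[(0,-42,0),(142,-42,0)]]
    for y in(-26.8,-14.8,14.8,26.8): L.append([(20,y,10),(135,y,10)])
    for a in L:
        u=(proj(n,bedw(p,np.array(a)/1000))+.5-[c0,r0])*f; u=np.round(u).astype(int); cv2.line(im,tuple(map(int,u[0])),tuple(map(int,u[1])),(255,0,255),1)
    u=np.round((proj(n,bedw(p,[.085,.0078,.005]))[0]+.5-[c0,r0])*f).astype(int); cv2.circle(im,tuple(map(int,u)),2,(0,0,255),-1)
    outs.append(im)
for n,i in zip("ts",outs): cv2.imwrite(f"pics/{n}{tag}.png",i)
E
python3 ov.py .5565 -.0426 1.435 A
```

```text
(no output)
```

View pics/tA.png

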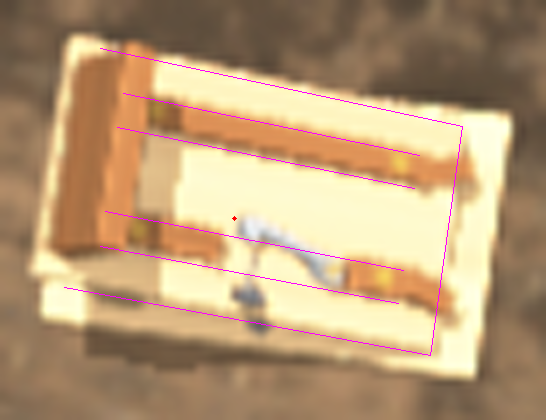

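View pics/sA.png

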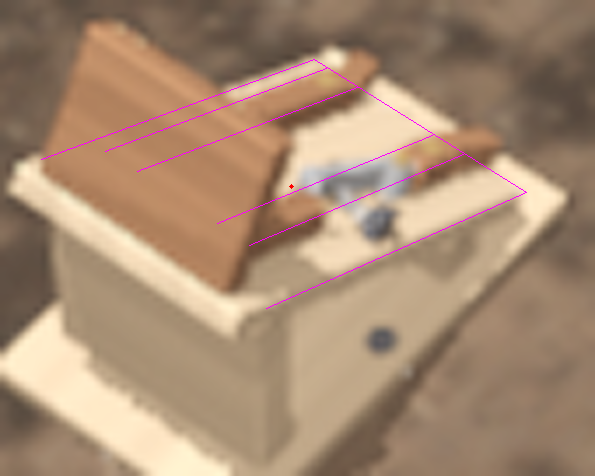

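The lines sit roughly right, with low-edge corners at (462,126) and (431,355) in the top crop. The rails look about 1 px off, so I'll refine numerically against their colour mask.

```bash
cat > refine.py <<'E'
from fit import *
def B(p,a,b): return bedw(p,[[x,y,z] for x in(a[0],b[0]) for y in(a[1],b[1]) for z in(a[2],b[2])])
def getmasks():
    ms={}
    for n,(r0,r1,c0,c1) in(("top",(222,284,220,302)),("scene",(266,340,250,342))):
        im=np.mean([bot.camera(n).astype(float) for _ in range(3)],0).astype(np.uint8)
        big=cv2.resize(im,None,fx=S,fy=S,interpolation=cv2.INTER_CUBIC); h=cv2.cvtColor(big,cv2.COLOR_BGR2HSV)
        m=((h[...,1]>105)&(h[...,2]>105)).astype(np.uint8); k=np.zeros_like(m); k[r0*S:r1*S,c0*S:c1*S]=1; m*=k
        m=cv2.morphologyEx(m,cv2.MORPH_OPEN,np.ones((5,5),np.uint8))
        _,lab,st,_=cv2.connectedComponentsWithStats(m)
        m=np.isin(lab,[i for i in range(1,len(st)) if st[i,4]>150]).astype(np.uint8)
        ms[n]=(m,big,(r0,r1,c0,c1))
    return ms
def render(n,q,sh):
    p=q[:3]; x0,g0,g1,bt,bw=[v/100 for v in q[3:8]]; m=0
    for a,b in(((x0,-.0268,0),(.143,-.0148,.01)),((x0,.0148,0),(g0,.0268,.01)),((g1,.0148,0),(.143,.0268,.01)),((.142,-bw,0),(.142+bt,bw,.05))):
        m=m|hull2(n,B(p,a,b),sh)
    return m
def hull2(n,P,sh):
    m=np.zeros(sh,np.uint8); h=cv2.convexHull((proj(n,P)+.5).astype(np.float32)); cv2.fillConvexPoly(m,np.round((h*S-.5)*256).astype(np.int32),1,shift=8); return m
E
python3 - <<'E'
from refine import *
ms=getmasks()
def cost(q):
    v=0
    for n,(m,_,_) in ms.items():
        h=render(n,q,m.shape); v+=1-(h&m).sum()/max(1,(h|m).sum())
    return v
q=np.array([.5565,-.0426,1.435,.6,5.,9.,1.2,3.0]); st=np.array([.004,.004,.05,.6,.8,.8,.4,.6])
for k in range(4):
    r=minimize(cost,q,method="Nelder-Mead",options=dict(initial_simplex=np.vstack([q]+[q+np.eye(8)[i]*st[i]*(-1)**k for i in range(8)]),maxiter=350)); q=r.x; print(np.round(q,4),r.fun)
for n,(m,big,(r0,r1,c0,c1)) in ms.items():
    for mm,col in((m,(255,255,0)),(render(n,q,m.shape),(255,0,255))):
        cs=cv2.findContours(mm,cv2.RETR_EXTERNAL,cv2.CHAIN_APPROX_NONE)[0]; cv2.drawContours(big,cs,-1,col,1)
A=[cv2.resize(big[r0*S:r1*S,c0*S:c1*S],(400,300)) for _,big,(r0,r1,c0,c1) in ms.values()]
cv2.imwrite("pics/ref.png",np.hstack(A))
E
```

```text
[ 0.5573 -0.0457  1.4296  0.6048  4.0853  9.9786  1.1165  3.4702] 0.2855886536703772Traceback (most recent call last):
  File "<stdin>", line 10, in <module>
    res = _minimize_neldermead(fun, x0, args, callback, bounds=bounds,
                               **options)
    fsim[j] = func(sim[j])
              ~~~~^^^^^^^^
    fx = function(np.copy(x), *(wrapper_args + args))
  File "<stdin>", line 6, in cost
  File "refine.py", line 17, in render
    m=m|hull2(n,B(p,a,b),sh)
        ~~~~~^^^^^^^^^^^^^^^
  File "refine.py", line 20, in hull2
    m=np.zeros(sh,np.uint8); h=cv2.convexHull((proj(n,P)+.5).astype(np.float32)); cv2.fillConvexPoly(m,np.round((h*S-.5)*256).astype(np.int32),1,shift=8); return m
                                               ~~~~^^^^^
  File "h.py", line 6, in proj
    K,d,T=cam(n); return cv2.projectPoints(np.array(P,float).reshape(-1,3),cv2.Rodrigues(T[:3,:3])[0],T[:3,3],K,d)[0].reshape(-1,2)
          ~~~^^^
  File "h.py", line 4, in cam
    i=bot.camera_info(n); return np.array(i["intrinsics"]),np.array(i["distortion"]),np.array(i["camera_from_world"])
ValueError: time passes only in moves, steps and waits
```

```bash
sed -i 's/^import numpy as np, cv2/import numpy as np, cv2, functools/; s/^def cam(n)/@functools.cache\ndef cam(n)/' h.py
cat > ref2.py <<'E'
from refine import *
ms=getmasks()
def cost(q,names=("top","scene")):
    v=0
    for n in names:
        m=ms[n][0]; h=render(n,q,m.shape); v+=1-(h&m).sum()/max(1,(h|m).sum())
    return v
st=np.array([.004,.004,.05,.6,.8,.8,.4,.6])
def run(names,q,its=3):
    for k in range(its):
        r=minimize(cost,q,(names,),method="Nelder-Mead",options=dict(initial_simplex=np.vstack([q]+[q+np.eye(8)[i]*st[i]*(-1)**k for i in range(8)]),maxiter=300)); q=r.x
    print(names,np.round(q,4),r.fun); return q
q=run(("top","scene"),np.array([.5573,-.0457,1.4296,.6,4.1,10,1.1,3.4]))
run(("top",),q,2); run(("scene",),q,2)
for n,(m,big,(r0,r1,c0,c1)) in ms.items():
    for mm,col in((m,(255,255,0)),(render(n,q,m.shape),(255,0,255))):
        cs=cv2.findContours(mm,cv2.RETR_EXTERNAL,cv2.CHAIN_APPROX_NONE)[0]; cv2.drawContours(big,cs,-1,col,1)
A=[cv2.resize(big[r0*S:r1*S,c0*S:c1*S],(400,300)) for _,big,(r0,r1,c0,c1) in ms.values()]
cv2.imwrite("pics/ref.png",np.hstack(A))
E
python3 ref2.py 2>&1 | tail -5
```

```text
('top', 'scene') [ 0.5571 -0.045   1.4251  0.2414  3.9482  9.4093  1.0422  3.4317] 0.27913598171306275
('top',) [ 0.5571 -0.0452  1.427   0.1498  3.9738  9.1783  1.0564  3.4628] 0.1320136816825559
('scene',) [ 0.5586 -0.0433  1.4243  0.0235  2.2526  9.5307  0.5463  3.4957] 0.09656528275702558
```

View pics/ref.png

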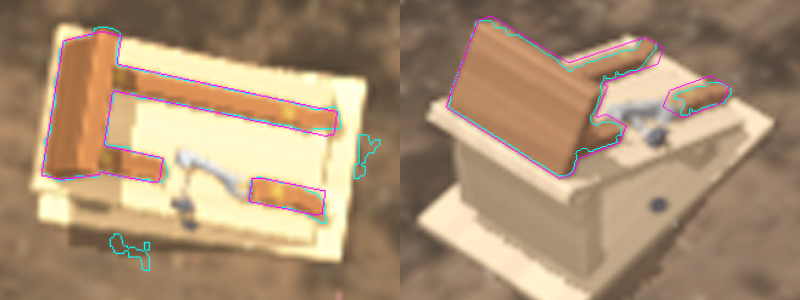

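The rail fit matches well in both views, giving bed = (0.557, -0.045), yaw 1.426. The block is at (0.5515, -0.309) with its length heading about 38.7°, so I'm moving above it.

```bash
python3 -m inch '[180,76,-40,0,0,0.12,60, 334,141,-100,0,0,0.227,60, 334,141,-100,0,0,0.227,60, 334,141,-100,0,0,0.227,60, 334,141,-100,0,0,0.227,60, 334,141,-100,0,0,0.227,60, 334,141,-100,0,0,0.227,60, 334,141,-100,0,0,0.227,60]'
```

```text
clock: 4.92
eef_pos: [0.5147, -0.3244, 0.1645]
tool_rot: [0.943, 0.332, 0.0, 0.0]
ft_force: [0.0, -1.0, 0.2]
grip_width: 0.0512
grasp_force: 0.0
```

```bash
python3 -m inch '[0,0,0,0,0,0,60, 0,0,0,0,0,0,60, 0,0,0,0,0,0,60]'
python3 - <<'E'
from h import *
o=bot.get_obs(); print(o["eef_pos"],o["tool_rot"],o["joint_pos"])
E
```

```text
clock: 5.17
eef_pos: [0.5127, -0.3253, 0.1646]
tool_rot: [0.943, 0.332, -0.001, -0.0]
ft_force: [0.8, -0.8, -0.5]
grip_width: 0.0512
grasp_force: 0.0
[ 0.51274886 -0.32525669  0.16461879] [ 9.43326188e-01  3.31866371e-01 -5.43409788e-04 -3.45280344e-04] [-5.65089392e-01  5.01081546e-01  1.53397680e-01  1.22432754e+00
 -4.26173817e-04  1.89994060e+00]
```

```bash
python3 -m inch '[20,8,-30,0,0,0,60, 38.8,16.3,-60,0,0,0,60, 38.8,16.3,-60,0,0,0,60, 38.8,16.3,-60,0,0,0,60, 38.8,16.3,-60,0,0,0,60, 38.8,16.3,-60,0,0,0,60]'
python3 - <<'E'
from h import *
o=bot.get_obs(); print(o["eef_pos"],o["tool_rot"])
im=cv2.resize(bot.camera("scene")[170:245,325:440],None,fx=6,fy=6,interpolation=2); cv2.imwrite("pics/above.png",im)
E
```

```text
clock: 5.67
eef_pos: [0.5516, -0.3108, 0.1073]
tool_rot: [0.944, 0.331, 0.001, 0.001]
ft_force: [0.0, -0.0, -0.3]
grip_width: 0.0509
grasp_force: 0.0
[ 0.55160656 -0.31083395  0.10733892] [0.94377376 0.33058799 0.00095563 0.0013283 ]
```

View pics/above.png

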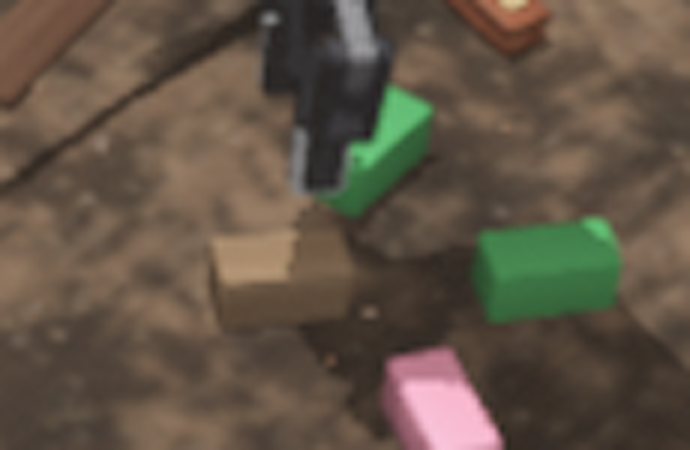

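The fingers hover over the walnut block (crop px ~(285,280)), and the green block behind is clear. I'm descending and closing.

```bash
python3 -m inch '[0,1.5,-30,0,0,0,60, 0,1.5,-55,0,0,0,60, 0,1.5,-71,0,0,0,60, 0,1.5,-71,0,0,0,60, 0,1.5,-71,0,0,0,60, 0,1.5,-71,0,0,0,60]'; python3 -m inch '[0,0,0,0,0,0,0, 0,0,0,0,0,0,0, 0,0,0,0,0,0,0, 0,0,0,0,0,0,0, 0,0,0,0,0,0,0, 0,0,0,0,0,0,0, 0,0,0,0,0,0,0, 0,0,0,0,0,0,0]'; python3 -c "
from h import *
o=bot.get_obs(); print(o['eef_pos'],o['tool_rot'],o['grip_width'],o['grasp_force'])"
```

```text
clock: 6.22
eef_pos: [0.5528, -0.3088, 0.0363]
tool_rot: [0.944, 0.331, 0.001, 0.001]
ft_force: [-0.1, 0.2, 0.3]
grip_width: 0.0511
grasp_force: 0.0
clock: 6.88
eef_pos: [0.5532, -0.3086, 0.0364]
tool_rot: [0.943, 0.331, 0.001, 0.002]
ft_force: [-1.0, 0.1, 5.8]
grip_width: 0.0252
grasp_force: 60.9
[ 0.55317396 -0.30857515  0.03635482] [0.94345392 0.33149701 0.00130817 0.00165277] 0.02518848547109531 60.897202491760254
```

```bash
python3 -m inch '[0,0,15,0,0,0,0, 0,0,45,0,0,0,0, 0,0,80,0,0,0,0, 0,0,115,0,0,0,0, 0,0,130,0,0,0,0, 0,0,130,0,0,0,0, 0,0,130,0,0,0,0, 0,0,130,0,0,0,0]'
cat > to.py <<'E'
from fit import *
from scipy.spatial.transform import Rotation as Ro
import sys
p=np.array([.5571,-.0450,1.426])
R=bedR(p[2]); Rt=np.stack([R[:,0],-R[:,1],-R[:,2]],1)
def report():
    o=bot.get_obs(); e=np.array(o["eef_pos"]); b=R.T@(e-[p[0],p[1],.022])*1000
    print("clk",o["clock"],"world",np.round(e*1000,1),"bed",np.round(b,1),"Fbed",np.round(R.T@np.array(o["ft_force"]),1),"w",round(o["grip_width"],4),round(o["grasp_force"],1),
      "roterr",np.round((Ro.from_matrix(Rt)*Ro.from_quat(o["tool_rot"]).inv()).as_rotvec(),3)); return o,e
if __name__=="__main__":
    o,e=report()
    if len(sys.argv)>3:
        t=bedw(p,np.array([float(v) for v in sys.argv[1:4]])/1000); print("target",np.round(t*1000,1),"delta",np.round((t-e)*1000,1))
E
python3 to.py 28 0 96
python3 - <<'E'
from h import *
A=[cv2.resize(bot.camera(n)[r:r+75,c:c+100],None,fx=4,fy=4,interpolation=2) for n,(r,c) in(("top",(225,340)),("scene",(160,330)))]
cv2.imwrite("pics/held.png",np.hstack(A))
E
```

```text
clock: 7.55
eef_pos: [0.551, -0.3072, 0.1627]
tool_rot: [0.943, 0.332, -0.001, -0.001]
ft_force: [-0.4, -0.3, -1.5]
grip_width: 0.0253
grasp_force: 60.1
clk 7.55 world [ 551.  -307.2  162.7] bed [-155.1  -31.8  252. ] Fbed [-1.1  0.4 -1.2] w 0.0253 60.1 roterr [ 0.465 -0.269  0.732]
target [553.7 -68.5 119.1] delta [  2.7 238.7 -43.5]
```

View pics/held.png

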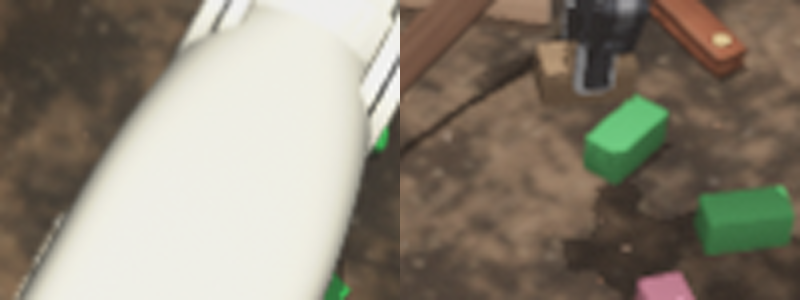

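Lifted: the scene half of the crop shows the walnut block in the jaws at about (575,75). I'm moving it over the channel mouth and leaning the tool.

```bash
python3 -m inch '[0,20,0,0.058,-0.034,0.0915,0, 1,50,0,0.116,-0.067,0.183,0, 1,85,-5,0.174,-0.1,0.274,0, 1,120,-15,0.232,-0.134,0.366,0, 2,155,-20,0.29,-0.168,0.457,0, 2,190,-30,0.349,-0.202,0.549,0, 3,220,-40,0.407,-0.235,0.64,0, 3,238,-43,0.465,-0.269,0.732,0]'; python3 -m inch '[0,0,0,0,0,0,0, 0,0,0,0,0,0,0, 0,0,0,0,0,0,0]'; python3 to.py 28 0 96
python3 - <<'E'
from h import *
for n in("top","scene"):
    bot.camera(n); print(n,[(np.round(r["uv"],1),round(r["confidence"],2)) for r in bot.spot_point(n,"blank_mid")])
E
```

```text
clock: 8.32
eef_pos: [0.5523, -0.0661, 0.1185]
tool_rot: [0.729, 0.633, 0.197, -0.172]
ft_force: [-0.8, -0.8, -0.6]
grip_width: 0.0251
grasp_force: 60.1
clock: 8.57
eef_pos: [0.5549, -0.0705, 0.1206]
tool_rot: [0.732, 0.631, 0.196, -0.168]
ft_force: [-0.7, -0.6, 0.3]
grip_width: 0.025
grasp_force: 60.1
clk 8.5667 world [554.9 -70.5 120.6] bed [27.2 -1.5 98.2] Fbed [-0.4  0.6  0.6] w 0.025 60.1 roterr [0.    0.001 0.003]
target [553.7 -68.5 119.1] delta [-1.2  2.  -1.5]
top [(array([414.9, 290.8]), 0.68), (array([290.5, 251.2]), 0.63), (array([372.5, 291.8]), 0.56)]
scene [(array([398.4, 237.6]), 0.84), (array([408.7, 213.5]), 0.8), (array([386.2, 193.2]), 0.78), (array([323.8, 256.1]), 0.72)]
```

Run:
```python
from to import *
def near(n,uv):
    bot.camera(n); r=[q["uv"] for q in bot.spot_point(n,"blank_mid") if np.hypot(*(np.array(q["uv"])-uv))<8]
    return r[0] if r else None
for _ in range(3):
    a,b=near("top",(290.5,251)),near("scene",(324,256))
    if a is None or b is None: continue
    P,e=tri(ray("top",a),ray("scene",b)); print(np.round(R.T@(P-[p[0],p[1],.022])*1000,1),round(e*1000,1))
for _ in range(3): bot.camera("top"); report()
```

```text
[20.6 -3.9 70.3] 9.4
[18.6 -4.8 68.6] 4.5
[26.9 -1.7 74.7] 7.9
clk 9.4167 world [554.8 -69.7 121. ] bed [28.1 -1.3 98.1] Fbed [0.2 0.9 0.7] w 0.0252 60.1 roterr [-0.001  0.002  0.001]
clk 9.4667 world [554.7 -69.7 121. ] bed [28.1 -1.2 98.1] Fbed [-0.3  0.7 -0.5] w 0.0249 60.1 roterr [-0.001  0.002  0.001]
clk 9.5167 world [554.8 -69.7 121. ] bed [28.1 -1.3 98.1] Fbed [ 0.4  1.  -0. ] w 0.0253 60.1 roterr [-0.001  0.002  0.001]
```

```bash
python3 -m inch '[0.2,5,-16,0,0,0,0, 0.5,10,-33,0,0,0,0, 0.7,13.8,-49,0,0,0,0, 0.7,13.8,-49.8,0,0,0,0, 0.7,13.8,-49.8,0,0,0,0, 0.7,13.8,-49.8,0,0,0,0, 0.7,13.8,-49.8,0,0,0,0, 0.7,13.8,-49.8,0,0,0,0]'; python3 to.py 15 0 36
python3 - <<'E'
from h import *
A=[cv2.resize(bot.camera(n)[r:r+75,c:c+80],None,fx=5,fy=5,interpolation=2) for n,(r,c) in(("top",(215,240)),("scene",(255,275)))]
cv2.imwrite("pics/over.png",np.hstack(A))
E
```

```text
clock: 10.18
eef_pos: [0.5559, -0.0562, 0.072]
tool_rot: [0.731, 0.632, 0.197, -0.168]
ft_force: [0.7, 1.3, -0.4]
grip_width: 0.0256
grasp_force: 60.1
clk 10.1833 world [555.9 -56.2  72. ] bed [15.2 -0.4 49. ] Fbed [ 1.  -0.5 -1. ] w 0.0256 60.1 roterr [-0.001  0.003  0.001]
target [556.4 -50.   60.7] delta [  0.5   6.3 -11.4]
```

View pics/over.png

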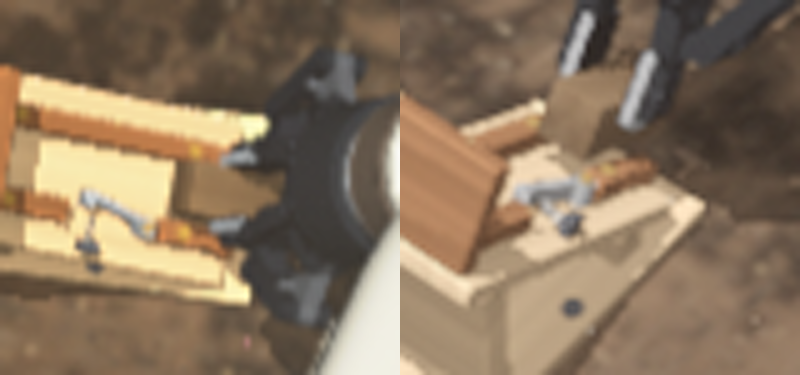

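The block is held in line with the channel: in the top half it sits between the rails at about (215,190), and in the scene view it leans with the bed. I'm lowering it.

```bash
python3 -m inch '[0,1.5,-2.6,0,0,0,0, 0.1,3,-5.2,0,0,0,0, 0.2,4,-6.9,0,0,0,0, 0.2,4,-6.9,0,0,0,0, 0.2,4,-6.9,0,0,0,0]'; python3 to.py 15 0 36.4
```

```text
clock: 10.7
eef_pos: [0.5563, -0.0519, 0.0643]
tool_rot: [0.731, 0.632, 0.197, -0.168]
ft_force: [2.6, 0.8, -3.1]
grip_width: 0.0251
grasp_force: 59.9
clk 10.7 world [556.3 -51.9  64.3] bed [15.1 -0.2 40.1] Fbed [-0.5 -2.5 -3.3] w 0.0251 59.9 roterr [-0.001  0.003  0.001]
target [556.3 -50.2  61. ] delta [ 0.1  1.7 -3.3]
```

```bash
python3 -m inch '[0.3,0.9,-1.5,0,0,0,0, 0.5,1.7,-3,0,0,0,0, 0.6,2,-3.5,0,0,0,0, 0.6,2,-3.5,0,0,0,0]'; python3 to.py 15 0 36.4
```

```text
clock: 11.03
eef_pos: [0.5566, -0.05, 0.0609]
tool_rot: [0.731, 0.632, 0.197, -0.169]
ft_force: [3.3, -0.6, -0.1]
grip_width: 0.0254
grasp_force: 60.2
clk 11.0333 world [556.6 -50.   60.9] bed [15.1 -0.2 36.2] Fbed [-0.1 -3.4 -0. ] w 0.0254 60.2 roterr [-0.001  0.003  0.001]
target [556.3 -50.2  61. ] delta [-0.2 -0.2  0.1]
```

```bash
python3 -m inch '[0.5,0.2,-0.5,0,0,0,0, 0.8,0.6,-1.3,0,0,0,0, 0.8,0.6,-1.3,0,0,0,0, 0.8,0.6,-1.3,0,0,0,0]'; python3 to.py 15 0 36.4
```

```text
clock: 11.37
eef_pos: [0.5567, -0.0499, 0.0608]
tool_rot: [0.731, 0.631, 0.197, -0.169]
ft_force: [-2.6, -3.9, 10.1]
grip_width: 0.0248
grasp_force: 61.4
clk 11.3667 world [556.7 -49.9  60.8] bed [15.1 -0.3 36.1] Fbed [ 1.3  2.  10.9] w 0.0248 61.4 roterr [-0.001  0.002  0.002]
target [556.3 -50.2  61. ] delta [-0.4 -0.2  0.2]
```

```bash
python3 -m inch '[-0.3,-0.4,0.7,0,0,0,0, 0.3,3.9,3.2,0,0,0,0, 1,8.2,5.7,0,0,0,0, 1.6,12.5,8.2,0,0,0,0, 2.2,16.7,10.7,0,0,0,0, 2.2,16.7,10.7,0,0,0,0, 2.2,16.7,10.7,0,0,0,0]'; python3 to.py
```

```text
clock: 11.95
eef_pos: [0.5596, -0.0332, 0.0707]
tool_rot: [0.731, 0.632, 0.197, -0.168]
ft_force: [0.7, -4.9, 4.7]
grip_width: 0.0249
grasp_force: 60.9
clk 11.95 world [559.6 -33.2  70.7] bed [34.8 -0.8 36.1] Fbed [-1.8 -1.4  6.5] w 0.0249 60.9 roterr [-0.     0.003  0.002]
```

```bash
python3 -m inch '[0.6,4.3,2.5,0,0,0,0, 1.2,8.6,5,0,0,0,0, 1.9,12.9,7.5,0,0,0,0, 2.5,17.1,10,0,0,0,0, 3.1,21.4,12.5,0,0,0,0, 3.7,25.7,15,0,0,0,0, 3.7,25.7,15,0,0,0,0]'; python3 to.py;  python3 -m inch '[0.6,4.3,2.5,0,0,0,0, 1.2,8.6,5,0,0,0,0, 1.9,12.9,7.5,0,0,0,0, 2.5,17.1,10,0,0,0,0, 3.1,21.4,12.5,0,0,0,0, 3.1,21.4,12.5,0,0,0,0]'; python3 to.py
```

```text
clock: 12.53
eef_pos: [0.5639, -0.0075, 0.0857]
tool_rot: [0.731, 0.632, 0.197, -0.168]
ft_force: [2.9, -4.9, 3.5]
grip_width: 0.025
grasp_force: 60.8
clk 12.5333 world [563.9  -7.5  85.7] bed [64.8 -1.3 36.1] Fbed [-2.1 -3.6  5.3] w 0.025 60.8 roterr [0.001 0.004 0.002]
clock: 13.03
eef_pos: [0.5669, 0.0138, 0.0981]
tool_rot: [0.731, 0.632, 0.197, -0.168]
ft_force: [2.8, -5.7, 3.0]
grip_width: 0.0252
grasp_force: 60.8
clk 13.0333 world [566.9  13.8  98.1] bed [89.7 -1.2 36.1] Fbed [-3.  -3.6  5.2] w 0.0252 60.8 roterr [0.001 0.004 0.001]
```

```bash
python3 -m inch '[0.6,4.3,2.5,0,0,0,0, 1.2,8.6,5,0,0,0,0, 1.9,12.9,7.5,0,0,0,0, 2.4,16.3,9.5,0,0,0,0, 2.4,16.3,9.5,0,0,0,0]'; python3 to.py;  python3 -m inch '[0.1,0.9,0.5,0,0,0,0, 0.2,1.7,1,0,0,0,0, 0.4,2.6,1.5,0,0,0,0, 0.4,2.6,1.5,0,0,0,0]'; python3 to.py
```

```text
clock: 13.45
eef_pos: [0.5693, 0.0299, 0.1076]
tool_rot: [0.731, 0.632, 0.197, -0.167]
ft_force: [2.0, -4.8, 3.4]
grip_width: 0.0249
grasp_force: 60.7
clk 13.45 world [569.3  29.9 107.6] bed [108.5  -1.3  36.1] Fbed [-2.1 -2.7  5.2] w 0.0249 60.7 roterr [0.001 0.004 0.002]
clock: 13.78
eef_pos: [0.5696, 0.0317, 0.1086]
tool_rot: [0.731, 0.632, 0.197, -0.167]
ft_force: [2.1, -7.2, 1.6]
grip_width: 0.025
grasp_force: 60.8
clk 13.7833 world [569.6  31.7 108.6] bed [110.6  -1.3  36.1] Fbed [-5.1 -3.1  4.8] w 0.025 60.8 roterr [0.002 0.004 0.002]
```

```bash
for i in 1 2 3; do python3 -m inch '[0.1,0.9,0.5,0,0,0,0, 0.1,0.9,0.5,0,0,0,0, 0.1,0.9,0.5,0,0,0,0]' >/dev/null; python3 to.py; done
```

```text
clk 14.0333 world [569.7  33.2 109.4] bed [112.3  -1.2  36.1] Fbed [-2.  -3.1  5.2] w 0.0254 60.8 roterr [0.    0.004 0.002]
clk 14.2833 world [569.6  33.9 109.8] bed [113.1  -1.   36.1] Fbed [-3.4 -2.6  6.1] w 0.0252 60.9 roterr [0.001 0.003 0.002]
clk 14.5333 world [569.4  34.6 110.2] bed [113.9  -0.7  36.1] Fbed [-4.6 -1.5  6.5] w 0.0251 61.0 roterr [0.001 0.003 0.003]
```

```bash
for i in 1 2; do python3 -m inch '[0.1,0.9,0.5,0,0,0,0, 0.1,0.9,0.5,0,0,0,0, 0.1,0.9,0.5,0,0,0,0]' >/dev/null; python3 to.py; done
```

```text
clk 14.7833 world [569.3  35.4 110.6] bed [114.7  -0.4  36.1] Fbed [-4.4 -1.   6.8] w 0.025 61.1 roterr [0.002 0.002 0.003]
clk 15.0333 world [569.3  35.5 110.7] bed [114.8  -0.4  36.1] Fbed [-6.9 -0.5  7.7] w 0.0252 61.2 roterr [0.003 0.002 0.003]
```

```bash
for i in 1 2; do python3 -m inch '[-0.1,-0.9,-0.5,0,0,0,0, -0.25,-1.7,-1,0,0,0,0, -0.25,-1.7,-1,0,0,0,0]' >/dev/null; python3 to.py; done; python3 -m inch '[-0.1,-0.9,-0.5,0,0,0,0, -0.1,-0.9,-0.5,0,0,0,0]' >/dev/null; python3 to.py
```

```text
clk 15.2833 world [569.2  35.4 110.6] bed [114.7  -0.4  36.1] Fbed [-1.9 -0.7  7.6] w 0.0246 61.1 roterr [-0.001  0.003  0.002]
clk 15.5333 world [569.2  35.2 110.5] bed [114.5  -0.4  36.1] Fbed [3.4 0.1 6.8] w 0.0253 61.1 roterr [-0.004  0.004  0.001]
clk 15.7 world [569.1  34.6 110.2] bed [113.8  -0.4  36.1] Fbed [3.8 0.3 7.5] w 0.0251 61.1 roterr [-0.005  0.004  0.001]
```

```bash
for i in 1 2; do python3 -m inch '[-0.1,-0.9,-0.5,0,0,0,0, -0.1,-0.9,-0.5,0,0,0,0, -0.1,-0.9,-0.5,0,0,0,0]' >/dev/null; python3 to.py; done
```

```text
clk 15.95 world [569.   33.9 109.7] bed [112.9  -0.4  36.1] Fbed [4.3 0.1 7.3] w 0.0248 61.1 roterr [-0.005  0.004  0.001]
clk 16.2 world [568.9  33.  109.2] bed [111.9  -0.5  36.1] Fbed [ 4.5 -0.6  7.3] w 0.025 61.1 roterr [-0.005  0.004  0.001]
```

```bash
for i in 1 2; do python3 -m inch '[-0.1,-0.9,-0.5,0,0,0,0, -0.1,-0.9,-0.5,0,0,0,0, -0.1,-0.9,-0.5,0,0,0,0]' >/dev/null; python3 to.py; done
```

```text
clk 16.45 world [568.9  32.7 109.1] bed [111.6  -0.4  36.1] Fbed [6.3 0.2 7.4] w 0.0252 61.1 roterr [-0.006  0.004  0.   ]
clk 16.7 world [568.9  32.6 109.1] bed [111.5  -0.4  36.2] Fbed [8.3 0.9 7.5] w 0.0251 61.1 roterr [-0.008  0.005 -0.   ]
```

The pawl holds at 111.5. I'm pulling harder for a firm check.

```bash
python3 -m inch '[-0.25,-1.7,-1,0,0,0,0, -0.4,-2.6,-1.5,0,0,0,0, -0.4,-2.6,-1.5,0,0,0,0, -0.4,-2.6,-1.5,0,0,0,0]'>/dev/null; python3 to.py; python3 -m inch '[-0.15,-0.9,-0.5,0,0,0,0, -0.15,-0.9,-0.5,0,0,0,0, -0.15,-0.9,-0.5,0,0,0,0,-0.15,-0.9,-0.5,0,0,0,0]'>/dev/null; python3 to.py
```

```text
clk 17.0333 world [568.9  32.1 109.1] bed [111.1  -0.5  36.4] Fbed [15.   0.3  7.3] w 0.0251 61.2 roterr [-0.013  0.006 -0.001]
clk 17.3667 world [568.9  31.9 109.1] bed [110.9  -0.5  36.5] Fbed [17.4  1.7  7.8] w 0.0256 61.2 roterr [-0.015  0.007 -0.002]
```

```bash
python3 -m inch '[0.4,2.6,1.5,0,0,0,0, 0.7,5.1,3,0,0,0,0, 0.8,6,3.5,0,0,0,0, 0.7,5.6,4.3,0,0,0,0, 0.7,5.6,4.3,0,0,0,0]'>/dev/null; python3 to.py
```

```text
clk 17.7833 world [568.3  32.9 109.2] bed [1.118e+02 1.000e-01 3.610e+01] Fbed [ 2.  -2.1  2.4] w 0.0253 60.5 roterr [-0.003  0.002  0.   ]
```

Relaxed. I'm releasing and backing off along the bed normal.

```bash
python3 -m inch '[0,0,0,0,0,0,50, 0,0,0,0,0,0,50, 0,0,0,0,0,0,50, 0,0,0,0,0,0,50, 0,0,0,0,0,0,50, 0,0,0,0,0,0,50]'; python3 to.py; python3 -m inch '[-0.7,-5,8.7,0,0,0,50, -2.2,-15,26,0,0,0,50, -4.3,-30,52,0,0,0,50, -6.5,-45,78,0,0,0,50, -7.2,-50,87,0,0,0,50, -7.2,-50,110,0,0,0,50, -7.2,-50,130,0,0,0,50, -7.2,-50,130,0,0,0,50]'
python3 - <<'E'
from to import *
for _ in range(3):
    u=[]
    for n,uv in(("top",(245,248)),("scene",(286,292))):
        bot.camera(n); q=[r for r in bot.spot_point(n,"blank_mid") if np.hypot(*(np.array(r["uv"])-uv))<15]
        u.append(q[0]["uv"] if q else None)
    if all(x is not None for x in u):
        P,e=tri(ray("top",u[0]),ray("scene",u[1])); print(np.round(R.T@(P-[p[0],p[1],.022])*1000,1),e)
    else: print(u)
im=bot.camera("scene"); A=cv2.resize(im[262:322,255:335],None,fx=6,fy=6,interpolation=2); cv2.imwrite("pics/end_s.png",A)
B=cv2.resize(bot.camera("top")[222:282,222:302],None,fx=6,fy=6,interpolation=2)
cv2.imwrite("pics/end.png",cv2.resize(np.hstack([B,A]),(800,300)))
E
```

```text
clock: 18.28
eef_pos: [0.5683, 0.0321, 0.1088]
tool_rot: [0.731, 0.631, 0.197, -0.169]
ft_force: [0.3, -0.5, -0.1]
grip_width: 0.0427
grasp_force: 0.0
clk 18.2833 world [568.3  32.1 108.8] bed [110.8   0.   36.2] Fbed [-0.4 -0.3  0.1] w 0.0427 0.0 roterr [-0.001  0.002  0.001]
clock: 18.95
eef_pos: [0.5633, -0.0186, 0.2436]
tool_rot: [0.73, 0.632, 0.2, -0.166]
ft_force: [0.9, -1.3, 0.6]
grip_width: 0.0426
grasp_force: 0.0
[105.9   2.8  13.4] 0.005737274376377484
[115.6   3.8  14.9] 0.007245907651082718
[108.3   3.1  19.8] 0.0015080224808056112
```

```bash
python3 -c "
from h import *
print(bot.job_done())"
```

```text
the job is handed in; nothing more can be done
None
```

I slid the walnut block up past the pawl, where a 17 N pull failed to draw it back, then released it latched, with no unexpected contact forces on the way, and handed the job in; the judge's result wasn't shown, and the last check on the block was by the point detector only.

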